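# Put the welding goggles away in their case

### The job

Put the welding goggles away: lay them lenses up in the middle of the open steel case, their long side along the case's long side, then ease the hinged lid fully shut. They are brittle, so handle them gently: hold them lightly (the frame cracks if a finger presses it with more than 40 N), set them down onto the case floor without dropping or pressing them, and do not slam the lid.

Things in the scene. Friction and masses are not known exactly. Their poses are not given: they have to be found in the camera images.
- goggles_bridge (a point): Midway between the two round lens cups of the dark goggles (each cup 56 mm across, 30 mm high, 33 mm to either side along y), 15 mm above the underside; z points up, out of the lenses. Here the pair has a waist about 30 mm wide: fingers closing along x meet both cups' flanks. Mass about 0.11 kg. Frame cracks above 40 N a finger (80 N for all fingers together).
- goggles_mid (a point): The middle of the whole goggles with strap (86 mm along x, 181 mm along y, 30 mm high), 15 mm above the underside, 15 mm to the +x side of goggles_bridge, same axes. The thin blue strap lies on the +x side of the cups and gives way to fingers and lid; the solid cups and lugs span 138 mm along y and, along x, from -43 to +13 mm of it.
- case: Flat grey steel case, fixed to the table; origin at the centre of its underside. Its base is a tray 136 mm along x, 222 mm along y (outside), walls 4 mm thick and 18 mm high, inner floor 4 mm above the underside. The lid's hinge runs along the +x wall; a small catch and a folded handle mark the -x wall. Shut, it is 44 mm high.
- case_hinge (a point): The middle of the hinge line: top of the case's +x wall, 68 mm to the +x side of the case's origin and 18 mm above the table. The hinge line runs along the case's y axis.
- lid (a joint): Hinge angle of the lid, rad: 0 shut, 1.57 upright, at the start 2.1 to 2.35 (leaning back). The lid is a shell 136 mm from hinge to free edge, 222 mm wide, 26 mm high (its outer face lies 26 mm out from the hinge line). It weighs 0.15 kg and stays where it is left (about 0.2 N m friction: 1 to 4 N at its edge moves it).
- lid_edge (a point): The middle of the lid's free edge, on its outer face: 136 mm from the hinge line along the lid and 26 mm out from it. The -x axis points from hinge to free edge, z out of the outer face (up when shut), y along the edge.
- bar_root (a point): Obstacle, never moves: where the level steel bar of the pipe stand (35 mm thick, axis 340 mm above the table) leaves the clamp head. From here the bar runs toward the robot, to a free end 0.22 m back in world x and 0.09 m to the left; a tool carried higher than 0.40 m passes over it. The stand's post (48 mm thick) goes to the floor 0.07 m farther in x, 0.03 m to the right.

How it is judged:
By the outcome, as a careful person would: the job done as asked, in the order asked, and still so for the second after the job is handed in, with the robot touching nothing.
It also fails if it takes over 64 s, if anything falls off the work surface, if the arm or the gripper's body presses on something with over 40 N, if the wrist force passes 120 N, or if a joint passes its speed limit or range.

### The arm

A 7-joint arm with a two-finger parallel gripper is mounted at the origin on a cart in front of the work surface, level with it; the furniture and walls round the work are solid. World frame = base frame: x ahead of the robot, y to its left, z up, the work surface at z = 0. Lengths are in mm, angles in rad, forces in N, time in s.
With the tool pointing down it reaches from about 400 to 875 mm from the base axis. Payload 19.3 kg.
Tool frame: the origin (TCP) lies at the centre of the arm's flange, where the gripper is bolted on; the fingertips stand 173 mm ahead of it and the grasp point (between the pads) lies 155 mm ahead of it; z points along the fingers, y is the line along which they close (so a half turn about z gives the same grasp; the last joint's range is limited). The gripper opens to 85 mm and grips with 20 to 120 N. Pads are 22 mm wide; open, the fingers measure 114 mm over their backs; the gripper's body (76 mm by 85 mm) begins 54 mm behind the grasp point. The pads swing forward as they close: fully open they stand 13 mm farther back than shut.
Start: joints at [-1.403, 0.521, -0.036, 1.599, 0.021, 1.021, -0.113], TCP at [147.249, 607.402, 404.691] pointing down, gripper open.
Joint ranges: [-2.91, 2.91], [-0.3, 2.13], [-1.5, 1.42], [0.17, 2.43], [-1.26, 4.41], [0.16, 1.93], [-2.52, 2.52]. Speed limits (rad/s): [1.89, 1.89, 2.39, 2.39, 3.01, 3.01, 3.01].

### API

Orientations are given as a unit quaternion [x, y, z, w].
In Python, from bench import manip gives the robot as it stands.
- The arm moves only by the tool apply_moves, never from a script. Its argument "moves" is text: rows parted by semicolons, each of 7 numbers parted by spaces: the finger opening in cm, from 0 to 8.54, then the shift along the tool's x, y, z in cm, then the turn, a rotation vector about the tool's x, y, z in rad. A call has 1 to 12 rows; each row shifts and turns the commanded pose from where the row before left it, along the tool's axes as they then stand; what a row does not reach is not made up. A row lasts 1/10 s, in which the tool goes at most 50 mm and 8.59 degrees, less where a joint would pass 70% of its speed; a pose out of reach is approached as far as the arm can. A call with a gripper value outside its range is refused whole. The fingers move at their own pace and stop on an object; "force" is the grip in N (left out, the last holds). Time passes only in rows, so rows that do not move let the fingers close. It gives the time, the measured TCP pose, the force and the opening at its end, in the units of the state.
- manip.get_state(): the state, without advancing time (a new reading comes with each control period).
- manip.grab_frame(name): name is "scene" or "side" or "wrist"; returns (picture, depth): 480x640x3 uint8, red, green, blue; 480x640 float32, mm along the optical axis (not along the pixel's ray), 0 where there is no reading.
- manip.calibration(name): a dict with "mtx" (3x3 intrinsics, pixels), "distortion" ([k1, k2, p1, p2, k3] as OpenCV has them; the pictures are not rectified), "R" (3x3) and "t" (3): a world point X has camera coordinates R X + t. Camera axes: x right, y down, z forward; pixel columns grow to the right and rows downward; lengths in mm; the calibration is good to about 2 mm. A picture is of the moment at which its call begins: read the wrist's pose just before it. calibration takes no time and is no camera call; for the wrist camera it gives the pose at the moment of the call.
- manip.close_job(): hands the job in, once; it reports no verdict.
The state is a dict: "time": time; "joint_pos": joint angles; "dq": joint speeds; "tau": joint torques, N m; "position": TCP position; "ee_rot": TCP orientation; "force": force on the tool from outside, world axes, zero at the start; "torque": the same for the moment, N m; "finger_gap": opening from 0.0 (shut) to 1.0 (fully open).
Only numpy, scipy, OpenCV 4.12 (cv2) and the standard library are available. Lean on these libraries where they do the work, as an engineer would, in place of code of your own. Each camera call takes 0.05 s, during which the arm holds its last target. There are 200 camera calls.

## Working session

There is one attempt and no reset: what is moved stays moved. The work goes in short steps, Python scripts to look and compute and a tool call to move; the robot and the scene stay as the last step left them, time stands still between calls to the robot, and variables do not carry over. Pictures are saved under pics/ and viewed, on a budget of 10 in all, crops included, one or two more only if the job needs it, and the job is handed in when it is done.

Besides the shell and the picture viewer there is one more tool, called after "Emit:" as name(argument=value, ...), one argument or row to a line, values as JSON. apply_moves: Moves the arm, as the interface text tells. Its arguments: {"type":"object","properties":{"moves":{"type":"string"},"force":{"type":"number"}},"required":["moves"]}

```bash
mkdir -p pics; ls; cat > h.py <<'E'
import numpy as np, cv2
from bench import manip
from scipy.spatial.transform import Rotation as Rn
def grab(name,fn):
    c=manip.calibration(name); im,d=manip.grab_frame(name)
    cv2.imwrite('pics/'+fn+'.png',cv2.cvtColor(im,cv2.COLOR_RGB2BGR))
    np.savez('pics/'+fn+'.npz',im=im,d=d,**{k:np.array(c[k],float) for k in('mtx','distortion','R','t')})
def load(fn): return np.load('pics/'+fn+'.npz')
def cloud(f):
    d=f['d']; v,u=np.mgrid[:480,:640]
    p=cv2.undistortPoints(np.stack([u,v],-1).reshape(-1,1,2).astype(np.float64),f['mtx'],f['distortion']).reshape(480,640,2)
    P=np.dstack([p*d[...,None],d]).astype(float)
    W=(P-f['t'].ravel())@f['R']; W[d==0]=np.nan
    return W
E
python3 - <<'E'
from h import *
s=manip.get_state()
print(s)
for n in('scene','side','wrist'): grab(n,n+'0')
cv2.imwrite('pics/c0.png',np.hstack([cv2.resize(cv2.imread(f'pics/{n}0.png'),(400,300)) for n in('side','wrist')]))
E
```

```text
pics
{'time': 0.0, 'joint_pos': array([-1.40324353,  0.52203484, -0.03634716,  1.59998881,  0.02119164,
        1.02112543, -0.11280698]), 'dq': array([ 0.00077673,  0.00183468, -0.00019742, -0.00090386,  0.00016843,
       -0.00044379, -0.00042487]), 'tau': array([-4.46201338e-04, -9.27108765e+01,  1.97976843e+00, -3.69923508e+01,
        1.79027970e-02,  8.24169052e-03,  5.59962427e-05]), 'position': array([147.17853304, 607.28135426, 404.11929302]), 'ee_rot': array([ 1.18598841e-01,  9.92942079e-01, -5.84806510e-04, -3.58697014e-05]), 'force': array([0.1989833 , 0.67617968, 0.20641787]), 'torque': array([-0.00984356,  0.01271159,  0.04258403]), 'finger_gap': 1.00134556254202}
```

View pics/scene0.png

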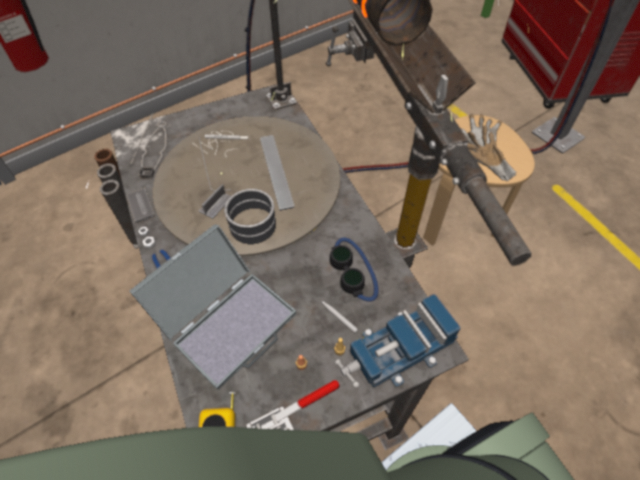

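View pics/c0.png

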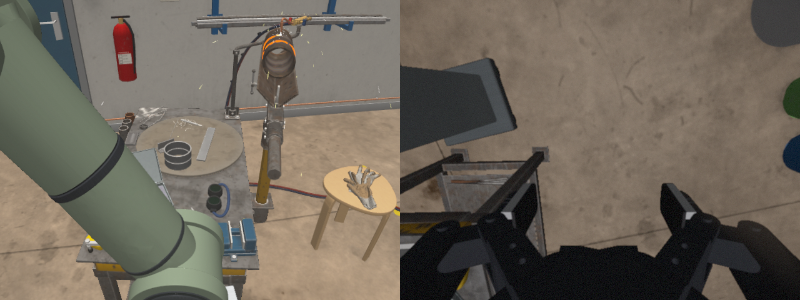

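The scene view shows the goggles' cups at about (341,257) and (352,280), with the strap to their right. The case tray is centred near (237,330), and its lid leans toward the upper left with the hinge line from about (178,343) to (250,280). The bar ends near (518,255). The side view shows the goggles; the wrist view shows only floor.

```bash
python3 - <<'E'
from h import *
f=load('scene0'); W=cloud(f)
for u,v in [(341,257),(352,280),(375,270),(237,335),(215,384),(295,313),(250,278),(178,343),(218,228),(134,292),(190,280),(518,255),(460,165),(330,320),(250,215),(350,360),(205,200),(270,170),(300,362),(340,345)]:
    print(u,v,np.round(W[v,u]))
s=cv2.imread('pics/scene0.png')[200:400,120:400]
cv2.imwrite('pics/c1.png',cv2.resize(s,None,fx=2.85,fy=2.85,interpolation=cv2.INTER_CUBIC))
# rectified top view from depth heights
E
```

```text
341 257 [ 525. -184.   25.]
352 280 [ 463. -166.   26.]
375 270 [ 462. -234.    3.]
237 335 [510. 101.   7.]
215 384 [442. 188.  17.]
295 313 [481. -25.   5.]
250 278 [608.   9.  14.]
178 343 [566. 209.   9.]
218 228 [697.  20. 113.]
134 292 [665. 230. 103.]
190 280 [651. 124.  61.]
518 255 [ 214. -243.  356.]
460 165 [ 382. -302.  361.]
330 320 [425. -77.   1.]
250 215 [758. -83.  19.]
350 360 [331. -57.  -2.]
205 200 [868. -17.  19.]
270 170 [ 851. -202.   27.]
300 362 [377.  33.  31.]
340 345 [354. -47.  45.]
```

View pics/c1.png

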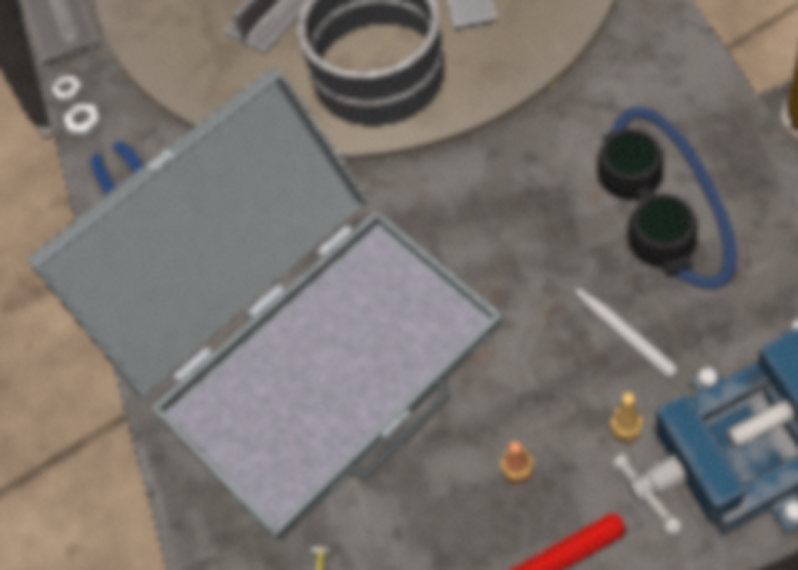

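The crop gives the tray's outer corners at about (378,215), (500,317), (278,535) and (157,408). The cups are near (630,160) and (663,230), with the strap on the right. I'll work out the poses next.

```bash
cat >> h.py <<'E'
def ray(f,uv,z):
    p=cv2.undistortPoints(np.array(uv,float).reshape(-1,1,2),f['mtx'],f['distortion']).reshape(-1,2)
    D=np.c_[p,np.ones(len(p))]@f['R']; C=-f['R'].T@f['t'].ravel()
    return C+D*((z-C[2])/D[:,2])[:,None]
E
python3 - <<'E'
from h import *
f=load('scene0'); W=cloud(f)
k=np.array([[378,215],[500,317],[278,535],[157,408]])/2.85+[120,200]
c=ray(f,k,18); print(c.round()); 
print('sides',[round(np.linalg.norm(c[i]-c[(i+1)%4])) for i in range(4)],'ctr',c.mean(0))
a=(c[3]+c[0]-c[1]-c[2])/2; b=(c[3]+c[2]-c[0]-c[1])/2
print('x ax deg',np.degrees(np.arctan2(a[1],a[0])),'y ax',np.degrees(np.arctan2(b[1],b[0])))
# goggles cloud
m=(W[...,2]>12)&(W[...,2]<45)&(abs(W[...,0]-494)<90)&(abs(W[...,1]+175)<90)
P=W[m]; print(len(P),P.min(0),P.max(0))
for ctr in([525,-184],[463,-166]):
    q=P[(np.hypot(*(P[:,:2]-ctr).T)<33)&(P[:,2]>20)]; print(len(q),np.median(q,0),(q.min(0)+q.max(0))/2,q.max(0)-q.min(0))
g=ray(f,np.array([[630,155],[663,222]])/2.85+[120,200],29); print(g)
# floor check & lid plane
print('floor',np.median(W[325:340,230:245].reshape(-1,3),0))
m=np.zeros((480,640),bool); cv2m=cv2.fillPoly(np.zeros((480,640),np.uint8),[np.int32([[215,240],[240,270],[175,325],[145,293]])],1)>0
Q=W[cv2m]; Q=Q[~np.isnan(Q[:,0])]; n=np.linalg.svd(Q-Q.mean(0))[2][2]; print('lid n',n*np.sign(n[2]),Q.mean(0))
e=(W-f['t'].ravel()*0)
E
```

```text
[[607.   1.  18.]
 [478. -25.  18.]
 [433. 188.  18.]
 [564. 214.  18.]]
sides [132, 218, 134, 217] ctr [520.51458261  94.39358631  18.        ]
x ax deg 11.463323277863566 y ax 101.77423343112387
996 [ 404.52583458 -235.90183852   12.00766325] [574.73083735 -89.34405242  37.29845609]
405 [ 528.18801747 -185.3917289    27.63070289] [ 529.52411744 -185.70250381   28.75581496] [52.26893424 53.8542433  17.08528226]
439 [ 464.91102682 -167.664587     27.51780596] [ 465.29527038 -168.26085202   26.99353539] [51.53396859 51.92744068 13.84439528]
[[ 528.95839117 -186.60024183   29.        ]
 [ 465.23608532 -168.96373605   29.        ]]
floor [517.28975158  97.25426515   4.37495723]
lid n [-0.78780798 -0.16018338  0.59472672] [645.94393649 119.53272245  54.81037252]
```

The case centre comes out at about (520,94) with its x axis at 11.6°. The tray sides measure 133×218, against 136×222 given. The lid angle is about 2.21 rad. The goggles' bridge is at about (497,-177), the cups are 66 mm apart, and the goggles' x axis is at about -105°. All of this fits the sizes given. The tool y axis is already nearly aligned for the grasp.

Emit:
apply_moves(
  moves="8.5 -3.81 -2.88 0 0 0 0;8.5 -3.81 -2.88 0 0 0 0;8.5 -3.81 -2.88 0 0 0 0;8.5 -3.81 -2.88 0 0 0 0;8.5 -3.81 -2.88 0 0 0 0;8.5 -3.81 -2.88 0 0 0 0;8.5 -3.81 -2.88 0 0 0 0;8.5 -3.81 -2.88 0 0 0 0;8.5 -3.81 -2.88 0 0 0 0;8.5 -3.81 -2.88 0 0 0 0;8.5 -3.81 -2.88 0 0 0 0;8.5 0 0 0 0 0 0",
  force=20,
)

```text
time: 1.35
position: [482.9, 195.4, 404.7]
ee_rot: [0.122, 0.992, -0.001, 0.001]
force: [-2.0, 1.5, 0.4]
finger_gap: 0.993
```

```bash
cat >> h.py <<'E'
def st():
    s=manip.get_state(); R=Rn.from_quat(s['ee_rot']).as_matrix()
    print('t',s['time'],'p',s['position'].round(1),'yaw_y',np.degrees(np.arctan2(R[1,1],R[0,1])).round(2),'z',R[:,2].round(3),'F',s['force'].round(1),'gap',round(s['finger_gap'],3),'q',s['joint_pos'].round(2)); return s,R
def delta(R,p,target): return ((np.array(target)-p)@R/10).round(2)
E
python3 - <<'E'
from h import *
s,R=st()
grab('wrist','w1'); c=manip.calibration('wrist'); C=-np.array(c['R']).T@np.array(c['t']).ravel()
print('cam in tool',R.T@(C-s['position']),'cam axes in tool\n',(R.T@np.array(c['R']).T).round(2))
E
```

```text
t 1.35 p [482.9 195.4 404.7] yaw_y 75.93 z [ 0.001 -0.002 -1.   ] F [-2.   1.5  0.4] gap 0.993 q [-0.58  0.36  0.11  1.88 -0.05  0.91  0.87]
cam in tool [74.40930487  1.51453818 30.08343561] cam axes in tool
 [[ 0.   -0.96 -0.28]
 [ 1.    0.    0.  ]
 [-0.   -0.28  0.96]]
```

Emit:
apply_moves(
  moves="8.5 -1.3 -4.47 0.8 0 0 0;8.5 -1.3 -4.47 0.8 0 0 0;8.5 -1.3 -4.47 0.8 0 0 0;8.5 -1.3 -4.47 0.8 0 0 0;8.5 -1.3 -4.47 0.8 0 0 0;8.5 -1.3 -4.47 0.8 0 0 0;8.5 -1.3 -4.47 0.8 0 0 0;8.5 -1.3 -4.47 0.8 0 0 0;8.5 0 0 0 0 0 0;8.5 0 0 0 0 0 0",
)

```text
time: 2.4
position: [496.6, -171.3, 340.3]
ee_rot: [0.119, 0.993, 0.0, -0.0]
force: [1.0, 1.2, -0.0]
finger_gap: 0.995
```

```bash
python3 - <<'E'
from h import *
st(); grab('wrist','w2')
a,b=[cv2.imread(f'pics/{n}.png') for n in('w1','w2')]
cv2.imwrite('pics/c2.png',np.hstack([cv2.resize(a,(400,300)),cv2.resize(b,(400,300))]))
E
```

```text
t 2.4 p [ 496.6 -171.3  340.3] yaw_y 76.31 z [-0.001  0.    -1.   ] F [ 1.   1.2 -0. ] gap 0.995 q [ 0.08  0.46  0.19  1.93 -0.12  0.76  1.66]
```

View pics/c2.png

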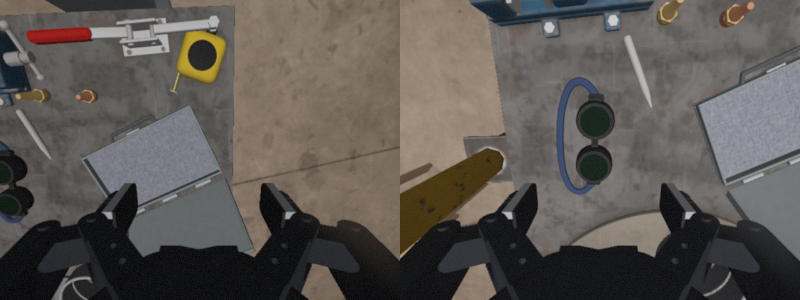

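The left half (w1) shows the tray at about (82..220,107..210). The right half (w2) shows the goggles upright, with cups at (595,118) and (594,163) and the strap on the left. I'll measure both from these.

```bash
python3 - <<'E'
from h import *
f=load('w2'); W=cloud(f)
m=(W[...,2]>22)&(W[...,2]<40)&(abs(W[...,0]-497)<75)&(abs(W[...,1]+177)<50)
v,u=np.nonzero(m); print('px',u.min(),u.max(),v.min(),v.max())
P=W[m]; print(len(P),P.min(0),P.max(0),np.median(P[:,2]))
(c,s,a)=cv2.minAreaRect(P[:,:2].astype(np.float32)); print(c,s,a)
from scipy.cluster.vq import kmeans2
k,l=kmeans2(P[:,:2],np.array([[465.,-168],[529,-186]]),minit='matrix')
for i in(0,1): q=P[l==i]; print(k[i],cv2.minEnclosingCircle(q[:,:2].astype(np.float32)))
g=ray(f,np.array([[195,118],[194,163]])*1.6,30); print(g,'mid',g.mean(0),np.degrees(np.arctan2(*(g[1]-g[0])[[1,0]])))
a=cv2.imread('pics/w1.png')[150:360,110:400]
cv2.imwrite('pics/c3.png',np.hstack([cv2.resize(a,None,fx=2,fy=2.,interpolation=3),cv2.resize(cv2.imread('pics/w2.png')[110:320,240:350],None,fx=2,fy=2,interpolation=3)]))
E
```

```text
px 281 343 161 292
5608 [ 439.85045073 -213.89105716   22.00861952] [ 555.23560497 -142.34109233   32.75477038] 28.061886283260378
(497.16656494140625, -177.5304412841797) (53.686492919921875, 117.1791763305664) 74.50983428955078
[ 465.53586401 -168.72079924] ((466.71417236328125, -169.1961669921875), 27.017826080322266)
[ 528.21739045 -186.34638792] ((530.05859375, -186.9056854248047), 27.01768684387207)
[[ 462.24671983 -167.96022702   30.        ]
 [ 524.22264265 -184.81455303   30.        ]] mid [ 493.23468124 -176.38739003   30.        ] -15.213636680819961
```

View pics/c3.png

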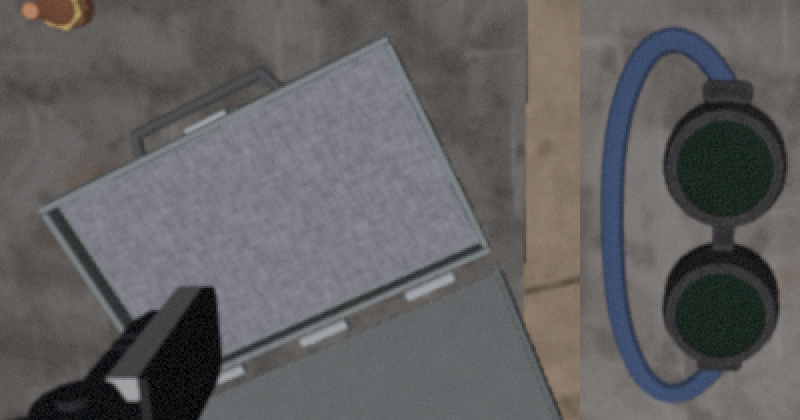

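Emit:
apply_moves(
  moves="5.4 -0.2 -0.6 3 0 0 0.03;5.4 0 0 3 0 0 0;5.4 0 0 3 0 0 0;5.4 0 0 2 0 0 0;5.4 0 0 1 0 0 0;5.4 0 0 0 0 0 0;5.4 0 0 0 0 0 0",
)

```text
time: 3.15
position: [497.7, -177.0, 221.5]
ee_rot: [0.133, 0.991, 0.0, 0.0]
force: [0.2, -0.5, 0.4]
finger_gap: 0.629
```

```bash
python3 - <<'E'
from h import *
s,R=st()
f=load('w1'); k=np.array([[42,211],[386,39],[490,248]])/2+[110,150]
c=ray(f,k,18); print(c.round(1),np.linalg.norm(c[0]-c[1]),np.linalg.norm(c[1]-c[2]),'ctr',(c[0]+c[2])/2)
y=c[1]-c[0]; print('case y deg',np.degrees(np.arctan2(y[1],y[0])))
print('delta to grasp',delta(R,s['position'],[497,-177.5,179]))
E
```

```text
t 3.15 p [ 497.7 -177.   221.5] yaw_y 74.71 z [ 0.001 -0.    -1.   ] F [ 0.2 -0.5  0.4] gap 0.629 q [ 0.13  0.65  0.14  1.99 -0.17  0.51  1.69]
[[482.4 -23.5  18. ]
 [437.2 190.3  18. ]
 [566.  218.2  18. ]] 218.4701109964806 131.8063241360891 ctr [524.17355213  97.38498135  18.        ]
case y deg 101.94210179425131
delta to grasp [ 0.06 -0.07  4.25]
```

Emit:
apply_moves(
  moves="5.4 0 0 2 0 0 0;5.4 0 0 1.3 0 0 0;5.4 0 0 0.6 0 0 0;5.4 0 0 0.3 0 0 0;5.4 0 0 0 0 0 0;4.4 0 0 0 0 0 0;4 0 0 0 0 0 0;3.6 0 0 0 0 0 0;3.2 0 0 0 0 0 0;2.9 0 0 0 0 0 0;2.6 0 0 0 0 0 0;2.6 0 0 0 0 0 0",
  force=20,
)

```text
time: 4.35
position: [497.7, -177.6, 179.3]
ee_rot: [0.134, 0.991, -0.0, 0.001]
force: [0.9, 0.1, 8.2]
finger_gap: 0.37
```

```bash
python3 - <<'E'
from h import *
s,R=st()
grab('wrist','w3'); f=load('w3'); W=cloud(f)
E
```

```text
t 4.35 p [ 497.7 -177.6  179.3] yaw_y 74.65 z [ 0.001 -0.    -1.   ] F [0.9 0.1 8.2] gap 0.37 q [ 0.15  0.73  0.11  2.   -0.19  0.42  1.71]
```

View pics/w3.png

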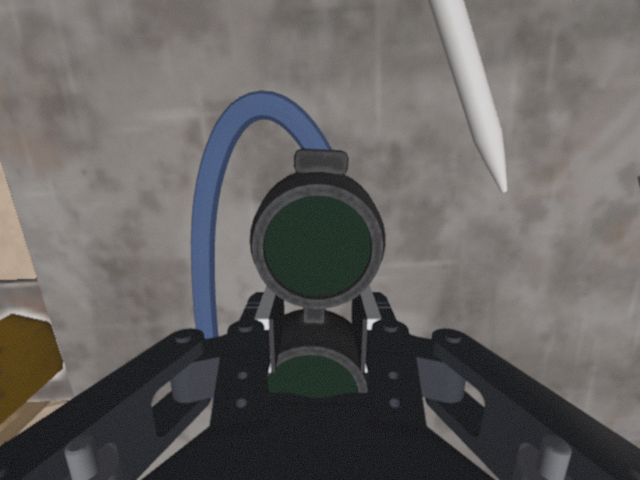

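The pads straddle the waist between the cups (gap 31 mm, at about (315,330)), centred. Next is a gentle lift.

Emit:
apply_moves(
  moves="2.4 0 0 0 0 0 0;2.4 0 0 -0.3 0 0 0;2.4 0 0 -0.6 0 0 0;2.4 0 0 -1 0 0 0;2.4 0 0 -1.5 0 0 0;2.4 0 0 -1.6 0 0 0;2.4 0 0 0 0 0 0;2.4 0 0 0 0 0 0",
)

```text
time: 5.2
position: [497.3, -177.5, 229.1]
ee_rot: [0.133, 0.991, -0.0, 0.0]
force: [-0.4, 0.1, -1.4]
finger_gap: 0.367
```

```bash
python3 - <<'E'
from h import *
s,R=st()
E
```

```text
t 5.2 p [ 497.3 -177.5  229.1] yaw_y 74.66 z [ 0.001 -0.    -1.   ] F [-0.4  0.1 -1.4] gap 0.367 q [ 0.13  0.64  0.14  1.99 -0.17  0.52  1.69]
```

Emit:
apply_moves(
  moves="2.4 0.2 1.5 -1 0 0 0;2.4 0.39 3.1 -1 0 0 0;2.4 0.39 3.1 -1 0 0 0;2.4 0.39 3.1 -1 0 0 0;2.4 0.39 3.1 -1 0 0 0;2.4 0.39 3.1 -1 0 0 0;2.4 0.39 3.1 -1 0 0 0;2.4 0.39 3.1 -0.5 0 0 0;2.4 0.39 3.1 0 0 0 0;2.4 0.17 1.4 0 0 0 0;2.4 0 0 0 0 0 0.07;2.4 0 0 0 0 0 0.11",
)

```text
time: 6.4
position: [536.7, 98.8, 303.0]
ee_rot: [0.223, 0.975, -0.0, -0.001]
force: [-0.1, -0.6, 0.1]
finger_gap: 0.369
```

Emit:
apply_moves(
  moves="2.4 0 0 0 0 0 0.12;2.4 0 0 0 0 0 0.12;2.4 0 0 0 0 0 0.12;2.4 0 0 0 0 0 0.12;2.4 0 0 0 0 0 0.12;2.4 0 0 0 0 0 0.12;2.4 0 0 0 0 0 0.12;2.4 0 0 0 0 0 0.08;2.4 0 0 0 0 0 0;2.4 0 0 0 0 0 0",
)

```text
time: 7.4
position: [536.8, 98.6, 303.3]
ee_rot: [0.631, 0.776, -0.0, -0.0]
force: [-0.2, -0.0, -0.8]
finger_gap: 0.368
```

```bash
python3 - <<'E'
from h import *
s,R=st(); grab('wrist','w4'); grab('scene','s4')
a,b=[cv2.imread(f'pics/{n}.png') for n in('w4','s4')]
cv2.imwrite('pics/c4.png',np.hstack([cv2.resize(a,(520,390)),cv2.resize(b[200:400,120:264],(280,390))]))
E
```

```text
t 7.4 p [536.8  98.6 303.3] yaw_y 11.77 z [-0.001 -0.001 -1.   ] F [-0.2 -0.  -0.8] gap 0.368 q [-0.65  0.59  0.51  1.92 -0.42  0.74  0.31]
```

View pics/c4.png

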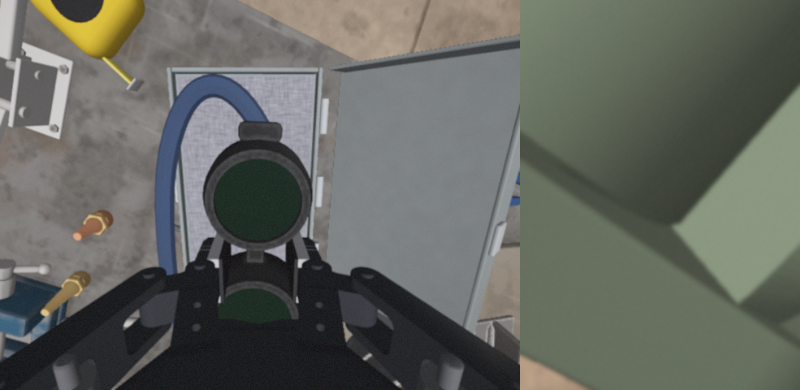

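The wrist view shows the goggles held over the tray, with the strap toward the catch side. The tray's +y outer corners are at about (168,69) and (323,69), and the lid is at the right. I'll check the case pose from these.

```bash
python3 - <<'E'
from h import *
f=load('w4'); c=ray(f,np.array([[168,69],[323,69]])/0.8125,18); print(c.round(1),np.linalg.norm(c[0]-c[1]))
x=(c[1]-c[0])[:2]; x/=np.linalg.norm(x); print(np.degrees(np.arctan2(x[1],x[0])))
print('centre',c.mean(0)[:2]-111*np.array([-x[1],x[0]]))
# measured hinge-side wall using depth: floor/rim
th=np.radians(11.8); ex=np.array([np.cos(th),np.sin(th)]);ey=np.array([-ex[1],ex[0]])
for n in('scene0','w1'):
    g=load(n);W=cloud(g)
    L=(W[...,:2]-[522.4,96])
    X=L@ex;Y=L@ey;Z=W[...,2]
    m=(abs(Z-4)<3)&(abs(X)<75)&(abs(Y)<115)&(cv2.cvtColor(g['im'],cv2.COLOR_RGB2GRAY)>0)
    # floor colour: bluish-light
    im=g['im'].astype(int); m&=(im[...,2]>im[...,1]+3)
    print(n,m.sum(),np.percentile(X[m],[1,99]),np.percentile(Y[m],[1,99]))
E
```

```text
[[436.6 189.5  18. ]
 [568.2 216.9  18. ]] 134.43255598477782
11.775773553836991
centre [525.06707838  94.50393011]
scene0 5003 [-56.28747343  64.36194109] [-105.57920319  102.32687663]
w1 16543 [-60.3967303   63.38256194] [-103.01400909  103.76301471]
```

Emit:
apply_moves(
  moves="2.4 0 0.2 1 0 0 0;2.4 0 0 2 0 0 0;2.4 0 0 2.5 0 0 0;2.4 0 0 2.5 0 0 0;2.4 0 0 1.5 0 0 0;2.4 0 0 0.8 0 0 0;2.4 0 0 0.4 0 0 0;2.4 0 0 0.2 0 0 0;2.4 0 0 0.2 0 0 0;2.4 0 0 0.1 0 0 0;2.4 0 0 0 0 0 0",
)

```text
time: 8.6
position: [539.0, 99.3, 192.0]
ee_rot: [0.632, 0.775, 0.0, 0.0]
force: [-0.3, -0.3, -1.2]
finger_gap: 0.37
```

```bash
python3 - <<'E'
from h import *
st(); grab('wrist','w5')
E
```

```text
t 8.6 p [539.   99.3 192. ] yaw_y 11.63 z [ 0.  0. -1.] F [-0.3 -0.3 -1.2] gap 0.37 q [-0.55  0.77  0.38  1.95 -0.54  0.52  0.4 ]
```

Emit:
apply_moves(
  moves="2.4 0 0 0.2 0 0 0;2.4 0 0 0.2 0 0 0;2.4 0 0 0.15 0 0 0;2.4 0 0 0.1 0 0 0;2.4 0 0 0.1 0 0 0;2.4 0 0 0 0 0 0;2.4 0 0 0 0 0 0",
)

```text
time: 9.35
position: [538.9, 99.2, 184.2]
ee_rot: [0.632, 0.775, -0.0, 0.0]
force: [-0.6, -0.3, -0.3]
finger_gap: 0.366
```

Emit:
apply_moves(
  moves="2.4 0 0 0.05 0 0 0;2.4 0 0 0 0 0 0;2.4 0 0 0 0 0 0",
)

```text
time: 9.65
position: [538.9, 99.2, 183.7]
ee_rot: [0.632, 0.775, 0.0, 0.0]
force: [-0.1, 0.8, -0.5]
finger_gap: 0.365
```

Emit:
apply_moves(
  moves="2.4 0 0 0.05 0 0 0;2.4 0 0 0 0 0 0;2.4 0 0 0 0 0 0",
)

```text
time: 9.95
position: [538.9, 99.2, 183.3]
ee_rot: [0.632, 0.775, 0.0, 0.0]
force: [-1.6, 0.4, 4.1]
finger_gap: 0.368
```

Emit:
apply_moves(
  moves="2.4 0 0 0.05 0 0 0;2.4 0 0 0 0 0 0;2.4 0 0 0 0 0 0",
)

```text
time: 10.25
position: [538.9, 99.1, 183.2]
ee_rot: [0.632, 0.775, 0.0, -0.0]
force: [-3.6, 0.2, 13.8]
finger_gap: 0.366
```

Contact at 183.3 mm, as predicted. I'll ease back 0.6 mm, then open slowly.

Emit:
apply_moves(
  moves="2.4 0 0 -0.06 0 0 0;2.4 0 0 0 0 0 0;3.3 0 0 0 0 0 0;3.7 0 0 0 0 0 0;4.2 0 0 0 0 0 0;4.8 0 0 0 0 0 0;5.2 0 0 0 0 0 0;5.2 0 0 0 0 0 0",
)

```text
time: 11.05
position: [538.9, 99.2, 183.3]
ee_rot: [0.632, 0.775, -0.0, 0.0]
force: [-0.1, 0.1, -0.3]
finger_gap: 0.611
```

Emit:
apply_moves(
  moves="5.2 0 0 -0.5 0 0 0;5.2 0 0 -1 0 0 0;5.2 0 0 -2 0 0 0;5.2 0 0 -3 0 0 0;5.2 0 0 -3.5 0 0 0;5.2 0 0 -3.5 0 0 0;5.2 0 0 0 0 0 0;5.2 0 0 0 0 0 0",
)

```text
time: 11.85
position: [538.8, 99.4, 319.5]
ee_rot: [0.632, 0.775, 0.001, 0.0]
force: [-0.2, 0.6, -0.9]
finger_gap: 0.608
```

```bash
python3 - <<'E'
from h import *
s,R=st(); grab('wrist','w6')
E
```

```text
t 11.85 p [538.8  99.4 319.5] yaw_y 11.64 z [ 0.002  0.001 -1.   ] F [-0.2  0.6 -0.9] gap 0.608 q [-0.67  0.57  0.54  1.9  -0.41  0.77  0.3 ]
```

View pics/w6.png

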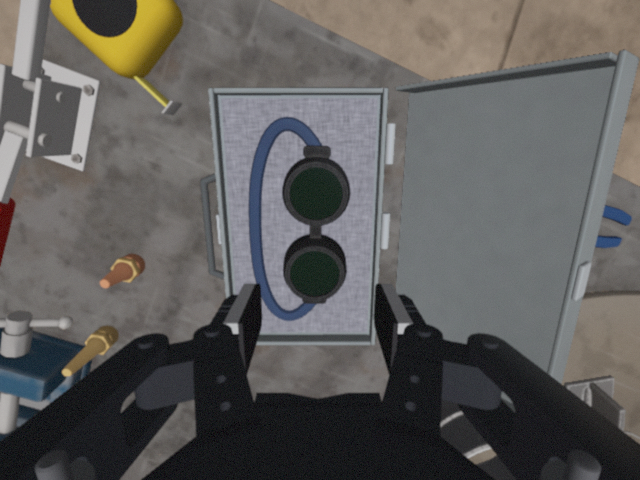

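The goggles lie lenses up in the tray, with the strap to the catch side. The tray's outer corners are at about (210,90), (387,90), (375,345) and (227,345). The cups are at (316,192) and (314,272), and the lid is open at the right.

```bash
python3 - <<'E'
from h import *
f=load('w6'); c=ray(f,[[210,90],[387,90],[375,345],[227,345]],18); print(c.round(1)[:,:2].tolist(),c.mean(0).round(1))
x=(c[1]+c[2]-c[0]-c[3])/2; y=(c[0]+c[1]-c[2]-c[3])/2
print(np.linalg.norm(x),np.linalg.norm(y),np.degrees(np.arctan2(x[1],x[0])),np.degrees(np.arctan2(y[1],y[0]))-90)
W=cloud(f); th=np.radians(11.8); ex=np.array([np.cos(th),np.sin(th)]); ey=np.array([-ex[1],ex[0]])
L=W[...,:2]-c.mean(0)[:2]; X=L@ex;Y=L@ey;Z=W[...,2]
m=(abs(X)<60)&(abs(Y)<90)&(Z>27)&(Z<40); P=np.c_[X[m],Y[m]].astype(np.float32)
print('cups rect in case',cv2.minAreaRect(P),'zmed',np.median(Z[m]))
im=f['im'].astype(int); s=(abs(X)<62)&(abs(Y)<105)&(im[...,2]>im[...,0]+35); print('strap',np.percentile(X[s],[1,99]),np.percentile(Y[s],[1,99]))
# lid plane
m=cv2.fillPoly(np.zeros((480,640),np.uint8),[np.int32([[420,110],[590,90],[545,330],[420,280]])],1)>0
Q=np.c_[X[m],Z[m]]; Q=Q[~np.isnan(Q).any(1)]; p=np.polyfit(Q[:,1],Q[:,0],1); print('lid angle',np.pi/2+np.arctan(p[0]),'max z',np.nanpercentile(Z[m],99))
r=ray(f,[[618,60]],127)[0][:2]-c.mean(0)[:2]; print('edge corner case',r@ex,r@ey)
E
```

```text
[[437.0, 189.3], [567.4, 216.2], [613.4, 0.9], [477.8, -26.9]] [523.9  94.9  18. ]
135.7952235314681 220.04698076386993 11.617559602748122 11.366270488079607
cups rect in case ((12.819561004638672, 1.9618759155273438), (117.24323272705078, 53.10548782348633), 88.9007339477539) zmed 32.04310835391087
strap [-42.64059184  12.2443379 ] [-83.65041721  88.97959029]
lid angle 2.20808430020611 max z 101.77468986901115
edge corner case 148.07018469641028 107.2016031971924
```

Emit:
apply_moves(
  moves="3 0 0 -2 0 0 0;1 0 0 -2 0 0 0;0 0 2.5 0 0 0 0;0 0 3.7 0 0 0 0;0 0 3.7 0 0 0 0;0 0 3.7 0 0 0 0;0 0 3.4 0 0 0 0;0 0 2 0 0 0 0;0 0 0 0 0 0 0;0 0 0 0 0 0 0",
)

```text
time: 12.9
position: [724.7, 137.1, 356.8]
ee_rot: [0.632, 0.775, -0.001, -0.001]
force: [-0.9, 0.4, 0.2]
finger_gap: 0.002
```

Emit:
apply_moves(
  moves="0 0 0 2 0 0 0;0 0 0 3 0 0 0;0 0 0 3 0 0 0;0 0 0 1.5 0 0 0;0 0 0 0 0 0 0;0 0 0 0 0 0 0",
)

```text
time: 13.5
position: [725.1, 137.3, 264.4]
ee_rot: [0.632, 0.775, 0.0, 0.0]
force: [0.2, -0.0, 1.3]
finger_gap: -0.0
```

```bash
cat >> h.py <<'E'
th=np.radians(11.6); EX=np.array([np.cos(th),np.sin(th)]); EY=np.array([-EX[1],EX[0]]); C0=np.array([523.9,94.9])
def tip(p): d=p[:2]-C0; return np.array([d@EX,d@EY,p[2]-173])
E
python3 - <<'E'
from h import *
s,R=st(); print('tip u,v,z',tip(s['position'])); grab('side','sd7'); grab('scene','s7')
a,b=[cv2.imread(f'pics/{n}.png') for n in('sd7','s7')]
cv2.imwrite('pics/c7.png',np.hstack([cv2.resize(a,(400,300)),cv2.resize(b,(400,300))]))
# planned tip path: left-bottom corner at face r
for q in np.arange(2.2,-.01,-.2):
    d=np.array([-np.cos(q),np.sin(q)]);n=np.array([np.sin(q),np.cos(q)]);H=np.array([68,18])
    print(q.round(2),'edge',(H+136*d+26*n).round(),'r115+14.5',(H+115*d+26*n+[14.5,0]).round())
E
```

```text
t 13.5 p [725.1 137.3 264.4] yaw_y 11.62 z [ 0.001 -0.    -1.   ] F [ 0.2 -0.   1.3] gap -0.0 q [-0.53  0.91  0.49  1.38 -0.47  0.97  0.27]
tip u,v,z [205.61750977   1.11885976  91.43063865]
2.2 edge [169. 113.] r115+14.5 [171.  96.]
2.0 edge [148. 131.] r115+14.5 [154. 112.]
1.8 edge [124. 145.] r115+14.5 [134. 124.]
1.6 edge [ 98. 153.] r115+14.5 [112. 132.]
1.4 edge [ 71. 156.] r115+14.5 [ 89. 136.]
1.2 edge [ 43. 154.] r115+14.5 [ 65. 135.]
1.0 edge [ 16. 146.] r115+14.5 [ 42. 129.]
0.8 edge [ -8. 134.] r115+14.5 [ 21. 119.]
0.6 edge [-30. 116.] r115+14.5 [  2. 104.]
0.4 edge [-47.  95.] r115+14.5 [-13.  87.]
0.2 edge [-60.  71.] r115+14.5 [-25.  66.]
-0.0 edge [-68.  44.] r115+14.5 [-33.  44.]
```

View pics/c7.png

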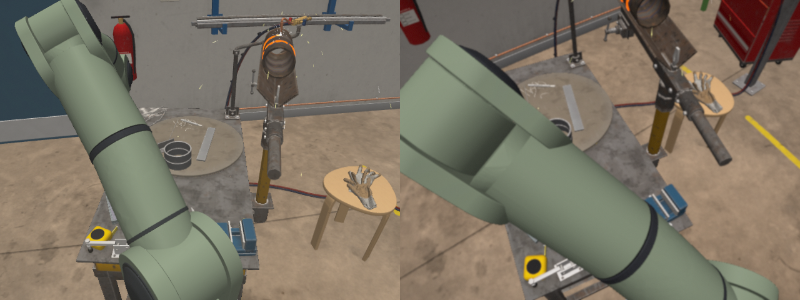

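The arm hides the work in both fixed views, so I'll go on by force and position. Now I'll push the lid's edge up from behind, in slow arc steps.

Emit:
apply_moves(
  moves="0 0 -1.1 0 0 0 0;0 0 -1.1 0 0 0 0;0 0 -0.7 -0.57 0 0 0;0 0 -0.7 -0.57 0 0 0;0 0 -0.7 -0.57 0 0 0;0 0 -0.8 -0.45 0 0 0;0 0 -0.8 -0.45 0 0 0;0 0 -0.8 -0.45 0 0 0;0 0 -0.85 -0.3 0 0 0;0 0 -0.85 -0.3 0 0 0;0 0 -0.85 -0.3 0 0 0;0 0 0 0 0 0 0",
)

```text
time: 14.8
position: [633.3, 118.7, 303.1]
ee_rot: [0.632, 0.775, -0.0, -0.0]
force: [0.2, -0.5, -0.2]
finger_gap: 0.002
```

```bash
python3 - <<'E'
from h import *
s,R=st(); print('tip u,v,z',tip(s['position'])); grab('wrist','w8')
f=load('w8');cv2.imwrite('pics/w8s.png',cv2.resize(cv2.imread('pics/w8.png'),(480,360)))
E
```

```text
t 14.8 p [633.3 118.7 303.1] yaw_y 11.62 z [-0.001  0.    -1.   ] F [ 0.2 -0.5 -0.2] gap 0.002 q [-0.6   0.73  0.52  1.65 -0.44  0.88  0.29]
tip u,v,z [111.96867077   1.2710354  130.09718703]
```

View pics/w8s.png

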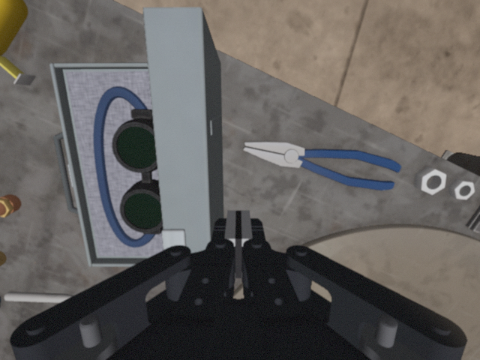

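The view shows the lid about upright, with its outer face along column 215–220 next to the closed fingertips at (238,235). The goggles are undisturbed inside. I'll continue over the top.

Emit:
apply_moves(
  moves="0 0 -0.77 -0.17 0 0 0;0 0 -0.77 -0.17 0 0 0;0 0 -0.77 -0.17 0 0 0;0 0 -0.8 0.03 0 0 0;0 0 -0.8 0.03 0 0 0;0 0 -0.8 0.03 0 0 0;0 0 -0.77 0.2 0 0 0;0 0 -0.77 0.2 0 0 0;0 0 -0.77 0.2 0 0 0;0 0 0 0 0 0 0",
)

```text
time: 15.85
position: [564.6, 104.5, 300.7]
ee_rot: [0.632, 0.775, -0.0, -0.0]
force: [0.4, 0.4, -0.5]
finger_gap: 0.003
```

```bash
python3 - <<'E'
from h import *
s,R=st(); print('tip u,v,z',tip(s['position'])); grab('wrist','w9')
f=load('w9'); W=cloud(f); U=(W[...,:2]-C0)@EX; V=(W[...,:2]-C0)@EY
m=(V>45)&(V<105)&(W[...,2]>40)&(U<80); Q=np.c_[U[m],W[...,2][m]]
# lid outer face: fit through plane
p=np.polyfit(Q[:,0],Q[:,1],1); print(len(Q),p,Q.min(0),Q.max(0),'res',np.std(Q[:,1]-np.polyval(p,Q[:,0])),'q',np.arctan(-p[0]))
E
```

```text
t 15.85 p [564.6 104.5 300.7] yaw_y 11.62 z [-0.001 -0.    -1.   ] F [ 0.4  0.4 -0.5] gap 0.003 q [-0.64  0.64  0.52  1.85 -0.44  0.77  0.31]
tip u,v,z [ 41.82384415   1.23084993 127.7110683 ]
25287 [ -1.19297091 159.06035161] [-2.46835631 48.16933658] [ 79.99309146 150.9113242 ] res 9.455575542871363 q 0.8731672918572548
```

Emit:
apply_moves(
  moves="0 0 -0.7 0.33 0 0 0;0 0 -0.7 0.33 0 0 0;0 0 -0.7 0.33 0 0 0;0 0 -0.63 0.47 0 0 0;0 0 -0.63 0.47 0 0 0;0 0 -0.63 0.47 0 0 0;0 0 -0.38 0.43 0 0 0;0 0 -0.38 0.43 0 0 0;0 0 -0.38 0.43 0 0 0;0 0 -0.38 0.43 0 0 0;0 0 0 0 0 0 0",
)

```text
time: 17.0
position: [511.1, 93.5, 259.3]
ee_rot: [0.632, 0.775, -0.0, -0.0]
force: [0.1, -0.2, 0.7]
finger_gap: -0.001
```

```bash
cat >> h.py <<'E'
def lid(fn):
    s,R=st(); print('tip u,v,z',tip(s['position'])); grab('wrist',fn)
    f=load(fn); W=cloud(f); U=(W[...,:2]-C0)@EX; V=(W[...,:2]-C0)@EY; Z=W[...,2]
    for v0,v1 in((40,70),(70,100)):
        m=(V>v0)&(V<v1)&(Z>25)&(U<60)&(U>-75); p=np.polyfit(U[m],Z[m],1); r=abs(Z-np.polyval(p,U)); m&=r<6
        p=np.polyfit(U[m],Z[m],1); print(m.sum(),'lid q',np.arctan(-p[0]),'z at u=-50',np.polyval(p,-50),'std',np.std(Z[m]-np.polyval(p,U[m])))
E
python3 -c "
from h import *
lid('w10')"
```

```text
t 17.0 p [511.1  93.5 259.3] yaw_y 11.62 z [-0.001 -0.    -1.   ] F [ 0.1 -0.2  0.7] gap -0.001 q [-0.63  0.63  0.47  2.01 -0.48  0.61  0.36]
tip u,v,z [-12.78145195   1.15458088  86.33588292]
14956 lid q 0.40746873119026894 z at u=-50 98.64311226483446 std 0.8698829796744544
17727 lid q 0.40898297923130034 z at u=-50 98.54083105061122 std 0.8249018399598413
```

The lid is at 0.41 rad, as planned. I'll finish slowly.

Emit:
apply_moves(
  moves="0 0 -0.24 0.4 0 0 0;0 0 -0.24 0.4 0 0 0;0 0 -0.24 0.4 0 0 0;0 0 -0.24 0.4 0 0 0;0 0 -0.24 0.4 0 0 0;0 0 -0.15 0.3 0 0 0;0 0 -0.15 0.3 0 0 0;0 0 -0.15 0.3 0 0 0;0 0 -0.1 0.3 0 0 0;0 0 -0.1 0.3 0 0 0;0 0 -0.1 0.25 0 0 0;0 0 0 0 0 0 0",
)

```text
time: 18.25
position: [492.4, 89.6, 222.1]
ee_rot: [0.632, 0.775, -0.0, -0.0]
force: [-0.4, -0.2, 0.3]
finger_gap: 0.006
```

```bash
python3 -c "
from h import *
lid('w11')"
```

```text
t 18.25 p [492.4  89.6 222.1] yaw_y 11.63 z [-0.001 -0.    -1.   ] F [-0.4 -0.2  0.3] gap 0.006 q [-0.6   0.67  0.41  2.07 -0.53  0.5   0.41]
tip u,v,z [-31.95974966   1.17224788  49.0861579 ]
20328 lid q 0.03840122203710126 z at u=-50 49.650580695870005 std 0.703712316855835
24414 lid q 0.03932664810389174 z at u=-50 49.514413106948794 std 0.6635047999025068
```

Emit:
apply_moves(
  moves="0 0 0 0.1 0 0 0;0 0 0 0.1 0 0 0;0 0 0 0.1 0 0 0;0 0 0 0.1 0 0 0;0 0 0 0 0 0 0",
)

```text
time: 18.8
position: [492.6, 89.7, 218.3]
ee_rot: [0.632, 0.775, -0.0, -0.0]
force: [0.4, 0.1, -0.3]
finger_gap: -0.001
```

Emit:
apply_moves(
  moves="0 0 0 0.06 0 0 0;0 0 0 0.04 0 0 0;0 0 0 0 0 0 0",
)

```text
time: 19.1
position: [492.5, 89.7, 217.5]
ee_rot: [0.632, 0.775, 0.0, -0.0]
force: [-1.9, -1.1, 2.9]
finger_gap: 0.001
```

```bash
python3 -c "
from h import *
lid('w12')"
```

```text
t 19.1 p [492.5  89.7 217.5] yaw_y 11.63 z [-0.  0. -1.] F [-1.9 -1.1  2.9] gap 0.001 q [-0.59  0.68  0.4   2.07 -0.54  0.49  0.41]
tip u,v,z [-31.77912412   1.16415797  44.46156585]
21124 lid q -0.0016514013304653866 z at u=-50 44.88240557851963 std 0.6997277575025627
25475 lid q -0.0009096562482418728 z at u=-50 44.74991307500655 std 0.668677807150623
```

Emit:
apply_moves(
  moves="0 0 0 0.03 0 0 0;0 0 0 0.03 0 0 0;0 0 0 0 0 0 0",
)

```text
time: 19.45
position: [492.6, 89.6, 217.3]
ee_rot: [0.632, 0.775, 0.0, -0.0]
force: [-3.6, 0.0, 16.9]
finger_gap: 0.002
```

Emit:
apply_moves(
  moves="0 0 0 -0.3 0 0 0;0 0 0 -1 0 0 0;0 0 0 -3 0 0 0;0 0 0 -4 0 0 0;0 0 0 -4 0 0 0;0 0 0 0 0 0 0;0 0 0 0 0 0 0",
)

```text
time: 20.15
position: [492.5, 89.9, 340.8]
ee_rot: [0.632, 0.775, 0.001, 0.0]
force: [-0.3, -0.3, -1.2]
finger_gap: -0.0
```

```bash
python3 -c "
from h import *
lid('w13')"
```

```text
t 20.15 p [492.5  89.9 340.8] yaw_y 11.66 z [ 0.002  0.001 -1.   ] F [-0.3 -0.3 -1.2] gap -0.0 q [-0.74  0.48  0.59  2.01 -0.38  0.76  0.28]
tip u,v,z [-31.74684892   1.43659729 167.78465293]
6360 lid q -0.001388741637914755 z at u=-50 44.893942175537205 std 0.7673109664778271
7069 lid q -0.0008033865837920042 z at u=-50 44.784390265876745 std 0.7143820751236368
```

View pics/w13.png

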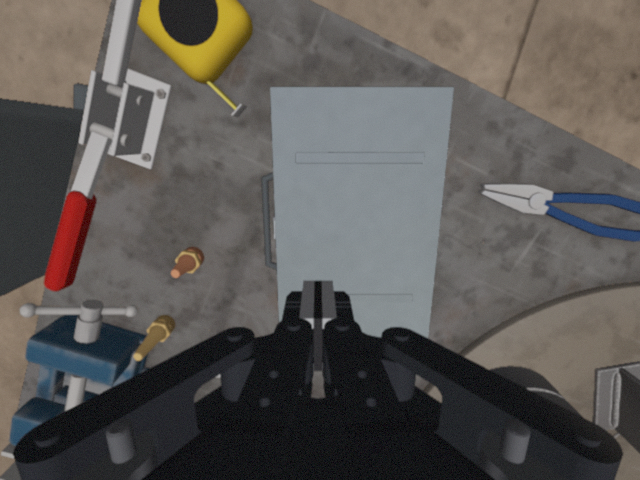

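The lid is flat and shut: its top spans about (270,88) to (453,88) and down behind the fingers, and nothing sticks out. The robot is clear, so I'll hand in.

```bash
python3 -c "
from bench import manip
print(manip.close_job())"
```

```text
the job is handed in; nothing more can be done
None
```

I put the goggles in the case lenses up, eased the lid shut from behind in slow steps, and handed the job in at about 20 s of the 64 s allowed.

- **Goggles:** I gripped them at the waist at 20 N. The last look before closing put their middle about 3 mm from the case's centre and their long side within about 1° of the case's. The strap is on the catch side.
- **Set-down:** Contact came at the height I expected. My last 0.5 mm step pressed with about 14 N, so I backed off before opening the fingers.
- **Lid:** The final picture shows it flat, with an angle of about 0.00 rad and its top at about 44.8 mm, against 44 mm nominal. The last seating press reached about 17 N. The robot was clear of everything at the end.
- **Checks that disagreed:** My estimates of the case's centre differed by up to about 4 mm between views, so I used values close to the wrist camera's. The arm blocked both fixed cameras while the lid was closing, so I followed it with the wrist camera and the force readings. I could not check the goggles again after the lid was shut.

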